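# Draw a frame rail home with a cam lock

## Robot

A 6-joint arm with a two-finger parallel gripper is mounted at the origin on a cart in front of the work surface, level with it; the furniture and walls round the work are solid. World frame = base frame: x ahead of the robot, y to its left, z up, the work surface at z = 0. Lengths are in m, angles in rad, forces in N, time in s.
With the tool pointing down it reaches from about 0.25 to 0.725 m from the base axis. Payload 4 kg.
Tool frame: the origin (TCP) lies at the very end of the fingers, on their centre line; the grasp point (between the pads) lies 19 mm behind it; z points along the fingers, y is the line along which they close (so a half turn about z gives the same grasp; the last joint's range is limited). The gripper opens to 85 mm and grips with 20 to 120 N. Pads are 22 mm wide; open, the fingers measure 114 mm over their backs; the gripper's body (76 mm by 85 mm) begins 54 mm behind the grasp point. The pads swing forward as they close: fully open they stand 13 mm farther back than shut.
Start: joints at [-1.34, 0.241, 0.005, 1.335, 0, 1.571], TCP at [0.114, -0.487, 0.231] pointing down, gripper open.
Joint ranges: [-2.72, 2.72], [-1.05, 1.87], [-1.09, 1.28], [-1.99, 2.15], [-1.42, 1.44], [-3.14, 3.14]. Speed limits (rad/s): [2.79, 2.79, 3.14, 3.14, 3.14, 3.14].

## Interface

Orientations are given as a unit quaternion [x, y, z, w].
In Python, from workcell import bot, vision, workorder, boxes_of gives the robot as it stands.
- The arm moves only by the tool send_rows, never from a script. Its argument "motion" is text: rows parted by semicolons, each of 5 numbers parted by spaces: the closure, from -1 (fully open) to 1 (shut), so that 0 is half open, then the shift along the tool's x, y, z in cm, then the turn about the tool's z in rad. In form: claw x y z twist; .... A call has 1 to 5 rows; each row is the pose to reach, as a shift and turn from the pose commanded when the call began, along the tool's axes at that moment; what a row does not reach only later rows make up. A row lasts 1/10 s, in which the tool goes at most 50 mm and 8.59 degrees, less where a joint would pass 70% of its speed; a pose out of reach is approached as far as the arm can. A call with a gripper value outside its range is refused whole. The fingers move at their own pace and stop on an object; the grip force is fixed at half the most. Time passes only in rows, so rows that repeat a pose let the fingers close. It gives the time, the measured TCP pose, the force, the opening and the grip force at its end, in the units of the state.
- bot.get_obs(): the state, without advancing time (a new reading comes with each control period).
- vision.camera(name): name is "side" or "top" or "wrist"; returns the picture (400x640x3 uint8, red, green, blue); there is no depth.
- vision.camera_model(name): a dict with "fov_y" (degrees; the focal length in pixels is half the picture's height over the tangent of half this angle, whatever the lens; pixels are square), "cx", "cy" (the principal point, pixels), "world_from_camera" (4x4, takes a point from camera to world coordinates); the wrist camera has in their place "hand_eye" (4x4, takes a point from camera to tool coordinates, whose origin is the TCP and whose axes are the flange's). Camera axes: x right, y down, z forward; pixel columns grow to the right and rows downward; lengths in m; the calibration is good to about 2 mm. A picture is of the moment at which its call begins: read the wrist's pose just before it. camera_model takes no time and is no camera call.
- workorder.job_done(): hands the job in; it is judged then, once.
Trained networks look in the newest picture that a camera, given by its name, has taken for a name from the list of things; names that differ only in an ending like _2 or _b are one class to them, and where a whole thing is asked for, a point or a joint stands for the part that bears it (a point fixed in the world has none). Each returns a list of dicts, best first, with "conf" (0 to 1); they miss things now and then, are a little off and sometimes report something else, mostly with a low value. They report only what shows in the picture. A call takes as long as a camera call.
- boxes_of(camera, target): "rect" ([centre column, centre row, width, height] in pixels, round what is visible of it).
The state is a dict: "clock": time; "joint_pos": joint angles; "joint_vel": joint speeds; "tau": joint torques, N m; "eef_pos": TCP position; "tool_rot": TCP orientation; "ft_force": force on the tool from outside, world axes, zero at the start; "ft_torque": the same for the moment, N m; "grip_width": finger opening in m; "grasp_force": force on a finger pad.
Only numpy, scipy, OpenCV 4.12 (cv2) and the standard library are available. Lean on these libraries where they do the work, as an engineer would, in place of code of your own. Each camera call takes 0.05 s, during which the arm holds its last target. There are 200 camera calls.

## Task

Slide the loose aluminium rail along its guides until its bolt head sits inside the open mouth of the cam lock, then turn the cam by its grip bar clockwise (seen from above), about half a turn, so that its hook catches the bolt and draws the rail tight against the end stop. Stop by feel, when a turning torque of about 0.3 N m tells that it is snug: it must stay clamped after you let go, but do not overtighten (never more than 0.6 N m). Let go and leave everything else on the bench where it is.

Things in the scene. Friction and masses are not known exactly. Their poses are not given: they have to be found in the camera images.
- jig: fixed grey bed plate, 96 x 278 x 8 mm. Origin on the bench exactly under the cam's vertical axis; its y axis runs along the guides from the rail toward the cam, z up. Plate from y = -232 to +46 mm. Two steel guide strips (tops 20 mm over the bench, outer faces 33 mm off the middle) flank the rail from y = -232 to -68 mm, 0.8 mm play each side. A fixed end stop, two rubber-faced posts, stands astride the bolt about 46 mm from the axis
- rail: loose aluminium rail, 40 wide (x) x 150 long (y) x 30 mm high, 0.25 kg, lying on the plate between the guides, sliding along y with under 2 N. Origin at the centre of its underside, 8 mm over the bench; y points to the cam. From its +y end, 15 mm above its underside, a 7 mm bolt projects, ending in an upright hammer head, 10 mm round, 22 mm tall
- bolt_head (a point): centre of the hammer head, 106.4 mm along the rail's y from its origin, 15 mm above its underside; starts 44 to 74 mm from the cam axis. Pushed fully into the mouth it bottoms on a post inside the cam about 18 mm from the axis; the cam can then turn. With the head over 20 mm from the axis the hook may jam on it
- cam: turning cam: steel drum 66 mm across, top at 43 mm. Its pose equals the jig's turned clockwise (from above) by the cam angle; at angle 0 (start: within 0.2) the mouth faces the rail. From 0.6 rad the hook passes behind the head and draws it in 3.2 mm per rad. Tight at 2.2 to 3.2 rad, differently each time; limits -0.4 and 3.9. 0.06 to 0.1 N m until tight, then +0.5 N m in 0.2 rad. Stays where left
- cam_pointer (a point): small raised pointer on the cam's disc above the middle of the mouth, 30 mm from the axis, 45 mm over the bench: toward the rail at cam angle 0, away from it at half a turn
- cam_grip (a point): point on the cam's vertical axis, 58 mm over the bench, in the middle of the grip bar: an upright dark steel bar 56 long x 14 thick, from 43 to 70 mm over the bench, across a 66 mm steel disc. At cam angle 0 the bar runs along the jig's y axis; it turns with the cam. Quick steps spring back and then read low, so near the end turn slowly, in steps of 0.02 rad or less
- boxed_bearing_a: orange square bearing box, 54 x 54 x 25 mm, behind the jig; leave alone
- boxed_bearing_b: black square bearing box, 54 x 54 x 25 mm, to the right of the jig; leave alone

How it is judged:
By the outcome, as a careful person would: the job done as asked, in the order asked, and still so for the second after the job is handed in, with the robot touching nothing.
It also fails if it takes over 72 s, if anything falls off the work surface, if the arm or the gripper's body presses on something with over 40 N, if the wrist force passes 120 N, or if a joint passes its speed limit or range.

## Working session

There is one attempt and no reset: what is moved stays moved. The work goes in short steps, Python scripts to look and compute and a tool call to move; the robot and the scene stay as the last step left them, time stands still between calls to the robot, and variables do not carry over. Pictures are saved under pics/ and viewed, at most 11 in all, crops included, and the job is handed in when it is done.

Besides the shell and the picture viewer there is one more tool, called after "Request:" by a JSON object that holds its "method" and its "body", one argument or row to a line. send_rows: Moves the arm, as the interface text tells. Its arguments: {"type":"object","properties":{"motion":{"type":"string"}},"required":["motion"]}

```bash
ls; mkdir -p pics
python3 - <<'E'
from workcell import bot, vision, workorder, boxes_of
import cv2,numpy as np
o=bot.get_obs(); print(o)
for n in ["top","side"]:
    im=vision.camera(n); cv2.imwrite(f"pics/{n}0.png",im[:,:,::-1])
    m=vision.camera_model(n); print(n,m)
    for t in ["cam_pointer","cam_grip","bolt_head","rail","jig"]:
        print(t,[(np.round(d["rect"],1).tolist(),round(d["conf"],2)) for d in boxes_of(n,t)[:2]])
print(vision.camera_model("wrist"))
E
```

```text
pics
{'clock': 0.0, 'joint_pos': array([-1.33999644e+00,  2.41426411e-01,  3.71165752e-03,  1.33519170e+00,
        7.97130036e-06,  1.57080922e+00]), 'joint_vel': array([0.00099879, 0.00215641, 0.00036105, 0.00026122, 0.00049289,
       0.00076945]), 'tau': array([-5.69876702e-04, -3.72310925e+01,  2.52411354e+01,  1.66852470e-02,
        1.60581876e-04, -1.91025563e-06]), 'eef_pos': array([ 0.11423515, -0.48612279,  0.23040145]), 'tool_rot': array([ 9.93349002e-01,  1.15137509e-01, -1.17531532e-04, -1.04850163e-03]), 'ft_force': array([-0.0223695 ,  0.08005859,  0.03844304]), 'ft_torque': array([-0.00797026, -0.00210257, -0.06100209]), 'grasp_force': 0.0, 'grip_width': 0.08514264574895887}
top {'fov_y': 44.66644779384336, 'cx': 312.00466713242247, 'cy': 196.08750376320268, 'world_from_camera': array([[ 0.01441544, -0.99139643,  0.13009735,  0.4546885 ],
       [-0.99980107, -0.01608526, -0.0117934 , -0.09096097],
       [ 0.01378458, -0.12990146, -0.99143108,  1.28739928],
       [ 0.        ,  0.        ,  0.        ,  1.        ]])}
cam_pointer [([253.2, 213.6, 25.2, 27.0], 0.56)
[... 492 characters left out ...]
 0.        ,  0.        ,  1.        ]])}
cam_pointer [([307.9, 187.8, 24.4, 24.3], 0.7)]
cam_grip [([306.8, 187.3, 25.6, 26.6], 0.87)]
bolt_head [([299.2, 224.8, 24.8, 47.1], 0.97)]
rail [([299.6, 227.2, 25.9, 43.4], 0.65)]
jig [([303.1, 209.9, 45.6, 69.9], 0.58)]
{'fov_y': 67.56225406776605, 'cx': 313.52630371738803, 'cy': 201.37914319334945, 'hand_eye': array([[-1.16284397e-03, -9.63687165e-01, -2.67031264e-01,
         6.80953936e-02],
       [ 9.99999119e-01, -9.49779109e-04, -9.27056258e-04,
         7.60489882e-05],
       [ 6.39771500e-04, -2.67032107e-01,  9.63687420e-01,
        -1.41575029e-01],
       [ 0.00000000e+00,  0.00000000e+00,  0.00000000e+00,
         1.00000000e+00]])}
```

Run:
```python
import cv2,numpy as np
a=cv2.imread("pics/top0.png")[130:280,210:370]; b=cv2.imread("pics/side0.png")[130:280,230:390]
f=lambda i:cv2.resize(i,None,fx=2.5*1,fy=2.5,interpolation=cv2.INTER_CUBIC)
cv2.imwrite("pics/c0.png",np.hstack([f(a),f(b)]))
```

```text
(no output)
```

View pics/c0.png

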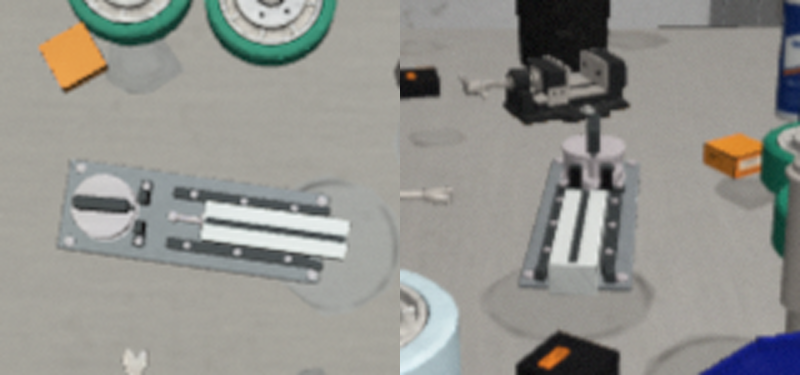

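```bash
cat > h.py <<'E'
from workcell import bot, vision, workorder, boxes_of
import cv2,numpy as np
from scipy.spatial.transform import Rotation as R
def ray(name,uv,z,pose=None):
    m=vision.camera_model(name); f=200/np.tan(np.radians(m["fov_y"]/2))
    if name=="wrist":
        T=np.eye(4); T[:3,:3]=R.from_quat(pose["tool_rot"]).as_matrix(); T[:3,3]=pose["eef_pos"]; W=T@m["hand_eye"]
    else: W=m["world_from_camera"]
    d=W[:3,:3]@np.array([(uv[0]-m["cx"])/f,(uv[1]-m["cy"])/f,1]); c=W[:3,3]
    return c+d*(z-c[2])/d[2]
def totool(o,p): return R.from_quat(o["tool_rot"]).inv().apply(np.array(p)-o["eef_pos"])*100
E
python3 - <<'E'
from h import *
q=lambda x,y:(210+x/2.5,130+y/2.5)
for n,p,z in [("cam disc",(103,207),.043),("bar top l",(73,203),.07),("bar top r",(130,206),.07),("rail near",(203,219),.038),("rail far",(347,239),.038),("head",(172,217),.034),("pl tl",(70,160),.008),("pl bl",(58,246),.008),("pl br",(318,282),.008),("pl tr",(330,196),.008)]:
    print(n,ray("top",q(*p),z).round(4))
for n,p,z in [("side bar",(307,187),.058)]: print(n,ray("side",p,z).round(4))
o=bot.get_obs(); print(R.from_quat(o["tool_rot"]).as_matrix().round(3))
E
```

```text
cam disc [0.5723 0.0494 0.043 ]
bar top l [0.5733 0.0765 0.07  ]
bar top r [0.5712 0.0194 0.07  ]
rail near [ 0.562  -0.0531  0.038 ]
rail far [ 0.5437 -0.2015  0.038 ]
head [ 0.5639 -0.021   0.034 ]
pl tl [0.625  0.0897 0.008 ]
pl bl [0.5338 0.0992 0.008 ]
pl br [ 0.5002 -0.174   0.008 ]
pl tr [ 0.591 -0.186  0.008]
side bar [0.5745 0.0105 0.058 ]
[[ 0.973  0.229  0.   ]
 [ 0.229 -0.973 -0.   ]
 [ 0.     0.    -1.   ]]
```

View pics/top0.png

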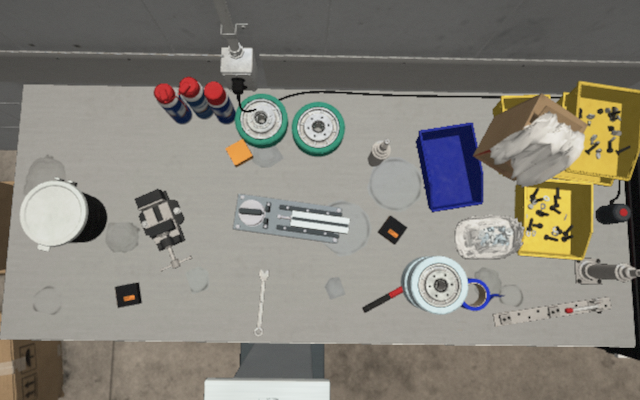

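View pics/side0.png

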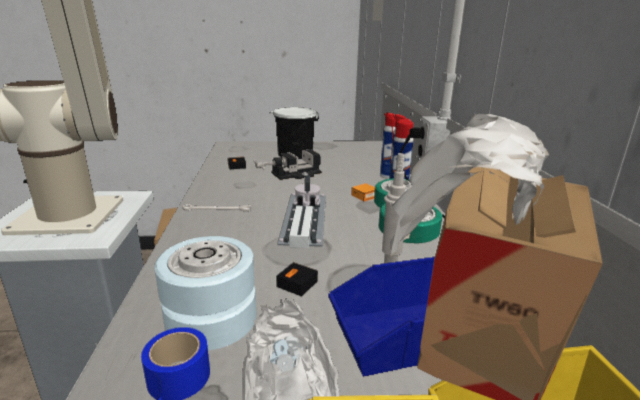

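Request:
{"method": "send_rows", "body": {
  "motion": "1 23.6 -7.5 0 -0.7;1 23.6 -7.5 0 -0.7;1 23.6 -7.5 0 -0.7;1 23.6 -7.5 0 -0.7;1 23.6 -7.5 0 -0.7"
}}

```text
clock: 1.1
eef_pos: [0.3285, -0.3585, 0.2316]
tool_rot: [0.893, 0.451, 0.0, 0.0]
ft_force: [0.6, -1.5, 0.3]
grip_width: 0.012
grasp_force: 0.0
```

Run:
```python
from h import *
o=bot.get_obs(); print(o["clock"],o["joint_pos"].round(3),o["eef_pos"],R.from_quat(o["tool_rot"]).as_matrix().round(3).tolist())
print(ray("top",(392,230),.025), totool(o,[.540,-.233,.12]))
```

```text
1.1 [-0.829  0.213 -0.03   1.327 -0.     1.377] [ 0.32852254 -0.35854596  0.23156568] [[0.593, 0.805, 0.001], [0.805, -0.593, -0.001], [-0.0, 0.001, -1.0]]
[ 0.53487759 -0.31505134  0.025     ] [22.65490476  9.56677349 11.16002482]
```

Request:
{"method": "send_rows", "body": {
  "motion": "1 22.7 9.6 3 -0.5;1 22.7 9.6 3 -0.5;1 22.7 9.6 3 -0.5;1 22.7 9.6 7 -0.5;1 22.7 9.6 9 -0.5"
}}

```text
clock: 1.6
eef_pos: [0.5292, -0.2424, 0.1575]
tool_rot: [0.754, 0.657, 0.001, 0.003]
ft_force: [-0.3, -0.3, -0.0]
grip_width: 0.0002
grasp_force: 0.0
```

Run:
```python
from h import *
o=bot.get_obs(); print(o["clock"],o["joint_pos"].round(3),o["eef_pos"],R.from_quat(o["tool_rot"]).as_matrix().round(3).tolist())
im=vision.camera("wrist"); cv2.imwrite("pics/w1.png",im[:,:,::-1])
```

```text
1.6 [-0.43   0.437  0.091  1.219  0.     1.279] [ 0.52919829 -0.24235787  0.15750702] [[0.137, 0.991, 0.006], [0.991, -0.137, -0.002], [-0.002, 0.006, -1.0]]
```

View pics/w1.png

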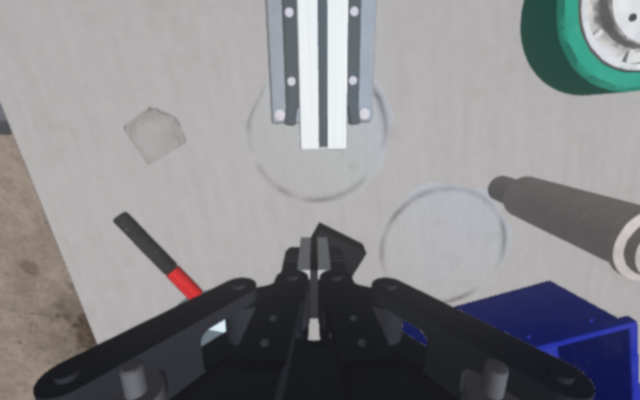

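Run:
```python
from h import *
o=bot.get_obs(); print(o["eef_pos"])
e=ray("wrist",(323.5,149),.038,o); print(e, ray("wrist",(300,149),.038,o)-ray("wrist",(347,149),.038,o))
f=ray("wrist",(323,2),.038,o); d=f-e; d/=np.linalg.norm(d); print(d, ray("top",(392,230),.025))
t=e-d*.022; t[2]=.024; print(t,totool(o,t))
```

```text
[ 0.52981208 -0.23771747  0.14923004]
[ 0.54403843 -0.19545803  0.038     ] [-0.03900181  0.00529087  0.        ]
[0.12249015 0.99246973 0.        ] [ 0.53487759 -0.31505134  0.025     ]
[ 0.54134365 -0.21729236  0.024     ] [ 2.11895098  0.90459352 12.53072274]
```

Request:
{"method": "send_rows", "body": {
  "motion": "1 1.3 1.0 3 0;1 1.3 1.0 7 0;1 1.3 1.0 10 0;1 1.3 1.0 12 0;1 1.3 1.0 12.5 0"
}}

```text
clock: 2.15
eef_pos: [0.5349, -0.2308, 0.028]
tool_rot: [0.755, 0.656, -0.001, -0.003]
ft_force: [0.1, 0.9, 0.3]
grip_width: -0.0003
grasp_force: 0.0
```

Run:
```python
from h import *
o=bot.get_obs(); print(o["eef_pos"],R.from_quat(o["tool_rot"]).as_matrix().round(3).tolist())
im=vision.camera("wrist"); cv2.imwrite("pics/w2.png",im[:,:,::-1])
o=bot.get_obs();print(o["eef_pos"],o["ft_force"])
t=np.array([.544,-.1975,.024])+np.array([.1225,.9925,0])*.05-np.array([.1225,.9925,0])*.011
print(totool(o,t))
```

```text
[ 0.53487399 -0.23077006  0.0280346 ] [[0.139, 0.99, -0.006], [0.99, -0.139, 0.002], [0.002, -0.006, -1.0]]
[ 0.53553879 -0.23111704  0.02882738] [-0.04843224 -0.57447928 -0.57347395]
[7.34584568 0.30404709 0.49006847]
```

View pics/w2.png

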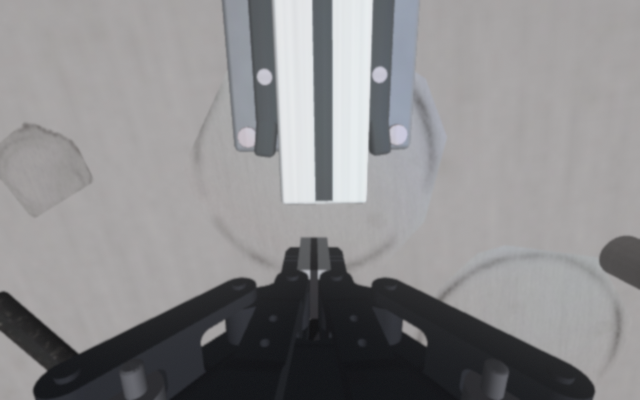

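Request:
{"method": "send_rows", "body": {
  "motion": "1 1.2 0.4 0.3 0;1 2.4 0.4 0.4 0;1 3.5 0.4 0.4 0;1 4.5 0.4 0.4 0;1 5.5 0.4 0.4 0"
}}

```text
clock: 2.7
eef_pos: [0.5493, -0.1768, 0.0279]
tool_rot: [0.755, 0.656, 0.0, 0.001]
ft_force: [-0.3, 0.1, 0.4]
grip_width: 0.0001
grasp_force: 0.2
```

Request:
{"method": "send_rows", "body": {
  "motion": "1 0.3 0 0 0;1 0.6 0 0 0;1 0.8 0 0 0;1 1.0 0 0 0;1 1.2 0 0 0"
}}

```text
clock: 3.2
eef_pos: [0.5504, -0.1662, 0.0271]
tool_rot: [0.755, 0.656, -0.0, 0.0]
ft_force: [0.0, 0.1, 0.3]
grip_width: -0.0001
grasp_force: 0.2
```

Run:
```python
from h import *
o=bot.get_obs(); print(o["clock"],o["eef_pos"],o["ft_force"])
im=vision.camera("top"); cv2.imwrite("pics/t2.png",cv2.resize(im[160:270,210:370,::-1],None,fx=5,fy=5,interpolation=cv2.INTER_CUBIC))
im=vision.camera("wrist"); cv2.imwrite("pics/w3.png",im[:,:,::-1])
o=bot.get_obs();print(o["eef_pos"],o["ft_force"])
for n in ["top","wrist"]:
  for t in ["bolt_head","rail"]:
    print(n,t,[(np.round(d["rect"],1).tolist(),round(d["conf"],2)) for d in boxes_of(n,t)[:2]])
```

```text
3.2 [ 0.55040128 -0.16624794  0.02710022] [0.00532219 0.08558999 0.25813994]
[ 0.55035839 -0.16594917  0.02702626] [-0.0018879  -0.31090304  0.07133635]
top bolt_head [([293.9, 219.8, 49.1, 15.2], 0.86)]
top rail [([292.5, 218.9, 53.6, 22.0], 0.58)]
wrist bolt_head []
wrist rail [([302.4, 122.2, 102.8, 244.5], 0.91)]
```

View pics/w3.png

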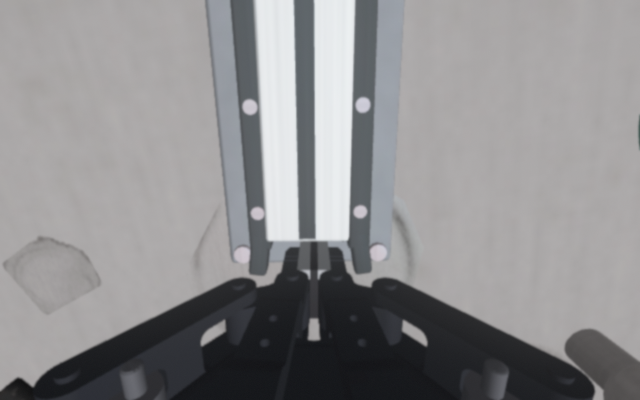

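Request:
{"method": "send_rows", "body": {
  "motion": "1 0.1 0 0 0;1 0.2 0 0 0;1 0.3 0 0 0;1 0.4 0 0 0;1 0.4 0 0 0"
}}

```text
clock: 4.0
eef_pos: [0.551, -0.1618, 0.0271]
tool_rot: [0.755, 0.656, 0.0, -0.0]
ft_force: [-0.9, -0.6, 1.5]
grip_width: -0.0001
grasp_force: 0.0
```

Request:
{"method": "send_rows", "body": {
  "motion": "1 0.05 0 0 0;1 0.1 0 0 0;1 0.15 0 0 0;1 0.2 0 0 0;1 0.2 0 0 0"
}}

```text
clock: 4.5
eef_pos: [0.5513, -0.16, 0.0271]
tool_rot: [0.755, 0.656, 0.0, -0.0]
ft_force: [0.3, -0.1, -0.6]
grip_width: -0.0003
grasp_force: 0.1
```

Request:
{"method": "send_rows", "body": {
  "motion": "1 0.05 0 0 0;1 0.1 0 0 0;1 0.15 0 0 0;1 0.2 0 0 0;1 0.25 0 0 0"
}}

```text
clock: 5.0
eef_pos: [0.5515, -0.1594, 0.0272]
tool_rot: [0.755, 0.655, -0.001, 0.001]
ft_force: [-0.4, -7.6, -0.9]
grip_width: 0.0002
grasp_force: 3.6
```

Request:
{"method": "send_rows", "body": {
  "motion": "1 0.05 0 0 0;1 0.1 0 0 0;1 0.15 0 0 0;1 0.2 0 0 0;1 0.2 0 0 0"
}}

```text
clock: 5.5
eef_pos: [0.5516, -0.1593, 0.0273]
tool_rot: [0.756, 0.655, -0.003, 0.002]
ft_force: [-1.8, -10.8, 0.2]
grip_width: 0.0002
grasp_force: 5.5
```

Run:
```python
from h import *
im=vision.camera("wrist"); a=im[180:300,200:440,::-1]
im=vision.camera("top"); b=im[190:250,220:340,::-1]
f=lambda i,s:cv2.resize(i,None,fx=s,fy=s,interpolation=cv2.INTER_CUBIC)
cv2.imwrite("pics/c4.png",np.vstack([f(a,2.5),f(b,5)]))
o=bot.get_obs();print(o["eef_pos"],o["ft_force"])
```

```text
[ 0.55154278 -0.15925853  0.02729964] [ -0.73400674 -10.67101298  -0.6340055 ]
```

View pics/c4.png

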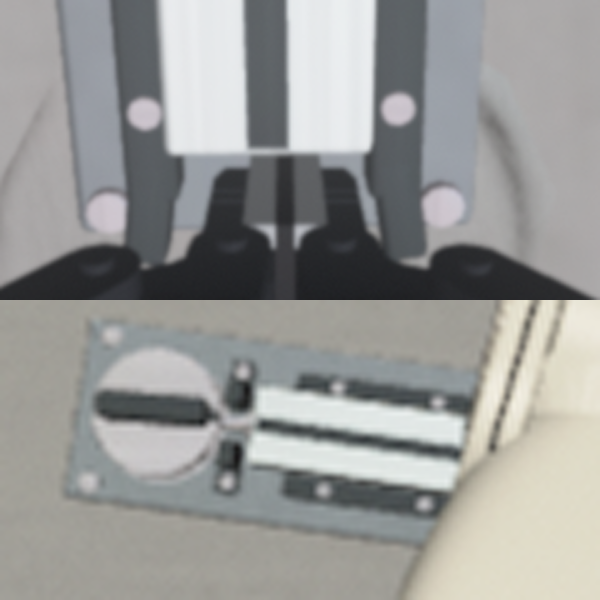

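Request:
{"method": "send_rows", "body": {
  "motion": "1 -1 0 0 0;1 -1 0 -4 0;1 -1 0 -9 -0.15;1 2 0 -11 -0.3;1 6 0 -11 -0.4"
}}

```text
clock: 6.1
eef_pos: [0.5634, -0.097, 0.142]
tool_rot: [0.609, 0.793, 0.003, 0.004]
ft_force: [1.3, -0.1, -0.7]
grip_width: 0.0005
grasp_force: 0.0
```

Run:
```python
from h import *
o=bot.get_obs(); print(o["eef_pos"],o["joint_pos"][[0,5]],totool(o,[.572,.049,.14]))
```

```text
[ 0.56340217 -0.09703363  0.14197084] [-0.17145801  1.13798738] [13.8857404   4.60215612  0.20656135]
```

Request:
{"method": "send_rows", "body": {
  "motion": "1 13.9 4.6 -1 -0.15;1 13.9 4.6 -1 -0.3;-1 13.9 4.6 -1 -0.45;-1 13.9 4.6 -1 -0.6;-1 13.9 4.6 -1 -0.75"
}}

```text
clock: 6.6
eef_pos: [0.5688, 0.0529, 0.1472]
tool_rot: [0.272, 0.962, 0.001, -0.0]
ft_force: [0.2, -0.0, -0.6]
grip_width: 0.0431
grasp_force: 0.0
```

Request:
{"method": "send_rows", "body": {
  "motion": "-1 0 0 0 -0.15;-1 0 0 0 -0.3;-1 0 0 0 -0.45;-1 0 0 0 -0.6;-1 0 0 0 -0.75"
}}

```text
clock: 7.1
eef_pos: [0.5687, 0.0507, 0.1471]
tool_rot: [-0.098, 0.995, 0.001, -0.0]
ft_force: [-0.1, 0.1, 0.5]
grip_width: 0.0857
grasp_force: 0.0
```

Request:
{"method": "send_rows", "body": {
  "motion": "-1 0 0 0 -0.15;-1 0 0 0 -0.3;-1 0 0 0 -0.45;-1 0 0 0 -0.6;-1 0 0 0 -0.75"
}}

```text
clock: 7.6
eef_pos: [0.5687, 0.0506, 0.147]
tool_rot: [-0.456, 0.89, 0.001, 0.0]
ft_force: [0.3, 0.4, 0.6]
grip_width: 0.0854
grasp_force: 0.0
```

Request:
{"method": "send_rows", "body": {
  "motion": "-1 0 0 0 -0.15;-1 0 0 0 -0.3;-1 0 0 0 -0.45;-1 0 0 0 -0.59;-1 0 0 0 -0.59"
}}

```text
clock: 8.1
eef_pos: [0.5687, 0.0505, 0.147]
tool_rot: [-0.692, 0.722, 0.001, 0.0]
ft_force: [-0.0, -0.7, -0.9]
grip_width: 0.0856
grasp_force: 0.0
```

Run:
```python
from h import *
im=vision.camera("wrist")
im=vision.camera("wrist"); cv2.imwrite("pics/w5.png",im[:,:,::-1])
o=bot.get_obs(); print(o["clock"],o["eef_pos"],o["joint_pos"].round(3),o["ft_torque"],totool(o,[.572,.049,.14]))
for t in ["cam_grip","cam_pointer"]: print(t,[(np.round(d["rect"],1).tolist(),round(d["conf"],2)) for d in boxes_of("wrist",t)[:2]])
```

```text
8.2 [0.56887121 0.0502863  0.14710806] [ 8.800e-02  4.280e-01  4.800e-02  1.192e+00  1.000e-03 -1.439e+00] [-0.06719129 -0.01642102 -0.0406326 ] [ 0.11535176 -0.31850541  0.71058662]
cam_grip [([304.8, 201.9, 76.9, 78.3], 0.97)]
cam_pointer [([309.4, 200.4, 78.9, 80.6], 0.82)]
```

View pics/w5.png

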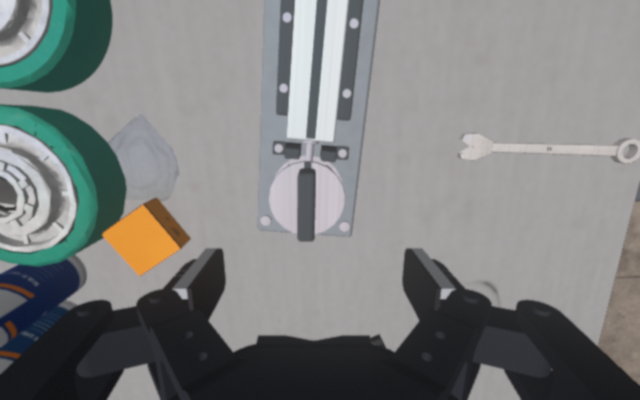

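Run:
```python
from h import *
o=bot.get_obs(); 
for n,p,z in [("bar0",(306,168),.07),("bar1",(306.5,241),.07),("bar",(306.2,204.5),.07),("disc",(307,199),.043),("railend",(311,140),.038),("plate",(306,236),.008)]:
    w=ray("wrist",p,z,o); print(n,w.round(4),totool(o,w).round(2))
```

```text
bar0 [0.5735 0.0176 0.07  ] [ 3.24 -0.6   7.71]
bar1 [0.5761 0.0755 0.07  ] [-2.56 -0.61  7.71]
bar [0.5748 0.0456 0.07  ] [ 0.44 -0.61  7.71]
disc [0.5749 0.0486 0.043 ] [ 0.14 -0.61 10.41]
railend [ 5.693e-01 -2.000e-04  3.800e-02] [ 5.04 -0.26 10.91]
plate [0.5791 0.0965 0.008 ] [-4.67 -0.82 13.91]
```

Request:
{"method": "send_rows", "body": {
  "motion": "-1 0.3 -0.5 3 0;-1 0.3 -0.5 6 0;-1 0.3 -0.5 9 0;-0.2 0.3 -0.5 9.7 0;0.4 0.3 -0.5 9.7 0"
}}

```text
clock: 8.8
eef_pos: [0.5727, 0.0467, 0.049]
tool_rot: [-0.692, 0.722, 0.001, -0.001]
ft_force: [0.6, -0.0, -0.3]
grip_width: 0.0589
grasp_force: 0.0
```

Run:
```python
from h import *
im=vision.camera("wrist"); cv2.imwrite("pics/w6.png",im[:,:,::-1])
o=bot.get_obs(); print(o["clock"],o["eef_pos"],o["ft_force"],o["ft_torque"],o["grip_width"])
```

```text
8.85 [0.57405028 0.0468274  0.05051633] [-0.51786382 -0.80650546  0.94204986] [-0.02094804 -0.05222136 -0.03343521] 0.051830705579960716
```

View pics/w6.png

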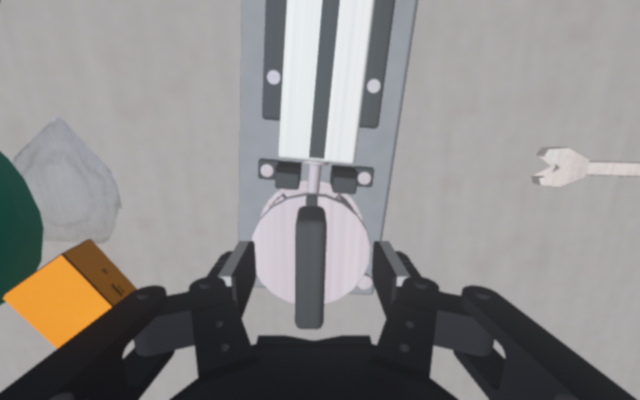

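Run:
```python
from h import *
o=bot.get_obs(); 
for p,z in [((312,243),.043),((311,207),.07),((310,326),.07)]:
    w=ray("wrist",p,z,o); print(w.round(4),totool(o,w).round(2))
```

```text
[0.5752 0.0438 0.043 ] [ 0.3  -0.12  0.75]
[0.5742 0.0155 0.07  ] [ 3.13 -0.14 -1.95]
[0.5774 0.075  0.07  ] [-2.83 -0.21 -1.95]
```

Request:
{"method": "send_rows", "body": {
  "motion": "0.5 0 -0.1 0 0;0.7 0 -0.1 0 0;0.8 0 -0.1 0 0;1 0 -0.1 0 0;1 0 -0.1 0 0"
}}

```text
clock: 9.35
eef_pos: [0.5746, 0.0468, 0.0521]
tool_rot: [-0.692, 0.722, -0.0, 0.0]
ft_force: [-3.6, 0.1, 7.2]
grip_width: 0.0127
grasp_force: 61.5
```

Request:
{"method": "send_rows", "body": {
  "motion": "1 0 0 0 0;1 0 0 0 0;1 0 0 0 0"
}}

```text
clock: 9.65
eef_pos: [0.5747, 0.0468, 0.0521]
tool_rot: [-0.692, 0.722, -0.0, 0.0]
ft_force: [-2.9, 0.5, 6.4]
grip_width: 0.0125
grasp_force: 61.5
```

Run:
```python
from h import *
o=bot.get_obs(); print(o["clock"],o["eef_pos"],o["ft_force"],o["ft_torque"],o["grip_width"],o["grasp_force"],o["joint_pos"][5])
```

```text
9.65 [0.57467731 0.0467656  0.05207124] [-2.89658359  0.54502574  6.36204626] [ 0.02039448  0.86592133 -0.0152348 ] 0.012528721547369817 61.53775155544281 -1.4480937453812968
```

Request:
{"method": "send_rows", "body": {
  "motion": "1 0 0 -0.2 0;1 0 0 -0.2 0.1;1 0 0 -0.2 0.2;1 0 0 -0.2 0.3;1 0 0 -0.2 0.4"
}}

```text
clock: 10.15
eef_pos: [0.5736, 0.047, 0.0521]
tool_rot: [-0.534, 0.846, 0.001, -0.001]
ft_force: [-4.1, 0.5, 0.2]
grip_width: 0.0125
grasp_force: 60.7
```

```bash
cat > s.py <<'E'
from h import *
o=bot.get_obs(); y=R.from_quat(o["tool_rot"]).as_matrix()[:,0]
print(o["clock"],o["eef_pos"].round(4),"F",o["ft_force"].round(2),"M",o["ft_torque"].round(3),"tau6",o["tau"][5].round(3),"q6",o["joint_pos"][5].round(3),"cam",round((1.448-np.arctan2(-y[1],-y[0]))%(2*np.pi),3))
E
python3 s.py
```

```text
10.15 [0.5736 0.047  0.0521] F [-4.1   0.48  0.19] M [0.216 0.602 0.071] tau6 -0.743 q6 -1.044 cam 0.323
```

Request:
{"method": "send_rows", "body": {
  "motion": "1 0 0 0 0.1;1 0 0 0 0.2;1 0 0 0 0.3;1 0 0 0 0.4;1 0 0 0 0.5"
}}

```text
clock: 10.65
eef_pos: [0.5726, 0.0478, 0.0521]
tool_rot: [-0.308, 0.951, 0.002, -0.002]
ft_force: [-5.6, 3.4, 1.1]
grip_width: 0.0125
grasp_force: 61.0
```

```bash
python3 s.py
python3 - <<'E'
from h import *
im=vision.camera("wrist"); a=im[100:340,160:480,::-1]
im=vision.camera("side"); b=im[150:250,250:350,::-1]
b=cv2.resize(b,(480,480),interpolation=cv2.INTER_CUBIC); a=cv2.resize(a,(320,240))
c=np.zeros((480,800,3),np.uint8); c[:,:480]=b; c[:240,480:]=a
cv2.imwrite("pics/c7.png",c)
E
```

```text
10.65 [0.5726 0.0478 0.0521] F [-5.56  3.44  1.06] M [0.648 1.078 0.125] tau6 -0.736 q6 -0.544 cam 0.822
```

View pics/c7.png

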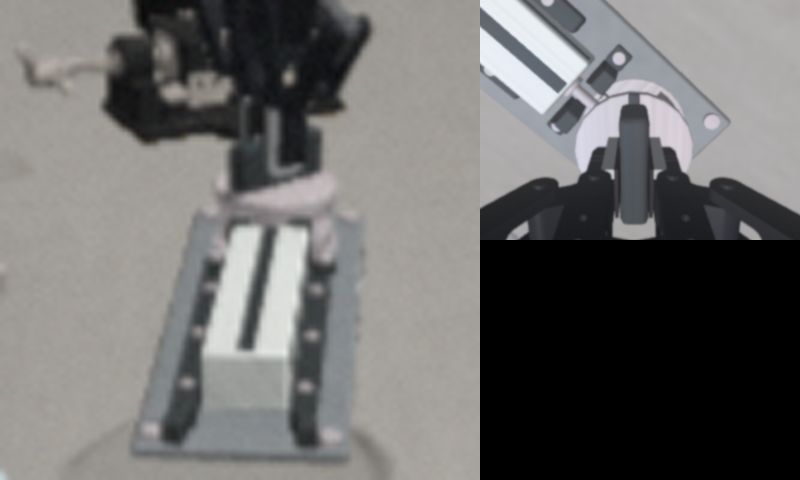

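Request:
{"method": "send_rows", "body": {
  "motion": "1 0.05 0.12 0 0.1;1 0.05 0.12 0 0.2;1 0.05 0.12 0 0.3;1 0.05 0.12 0 0.4;1 0.05 0.12 0 0.5"
}}

```text
clock: 11.25
eef_pos: [0.572, 0.0491, 0.0521]
tool_rot: [-0.063, 0.998, 0.002, -0.002]
ft_force: [-4.1, 4.8, -0.3]
grip_width: 0.0126
grasp_force: 60.7
```

```bash
python3 s.py
```

```text
11.25 [0.572  0.0491 0.0521] F [-4.14  4.85 -0.32] M [0.924 0.717 0.073] tau6 -0.739 q6 -0.043 cam 1.321
```

Request:
{"method": "send_rows", "body": {
  "motion": "1 0.07 0.1 0 0.1;1 0.07 0.1 0 0.2;1 0.07 0.1 0 0.3;1 0.07 0.1 0 0.4;1 0.07 0.1 0 0.5"
}}

```text
clock: 11.75
eef_pos: [0.5722, 0.0504, 0.0521]
tool_rot: [0.186, 0.983, 0.002, -0.001]
ft_force: [-1.1, 5.7, -3.2]
grip_width: 0.0124
grasp_force: 60.4
```

```bash
python3 s.py
```

```text
11.75 [0.5722 0.0504 0.0521] F [-1.08  5.73 -3.17] M [1.069 0.277 0.066] tau6 -0.737 q6 0.459 cam 1.821
```

Request:
{"method": "send_rows", "body": {
  "motion": "1 0 0 0 0.04;1 0 0 0 0.08;1 0 0 0 0.12;1 0 0 0 0.16;1 0 0 0 0.2"
}}

```text
clock: 12.25
eef_pos: [0.5724, 0.0509, 0.0521]
tool_rot: [0.281, 0.96, 0.002, -0.001]
ft_force: [-1.5, 6.1, -3.5]
grip_width: 0.0127
grasp_force: 60.4
```

```bash
python3 s.py
```

```text
12.25 [0.5724 0.0509 0.0521] F [-1.48  6.12 -3.47] M [1.197 0.189 0.059] tau6 -0.247 q6 0.656 cam 2.018
```

Request:
{"method": "send_rows", "body": {
  "motion": "1 0 0 0 0.02;1 0 0 0 0.04;1 0 0 0 0.06;1 0 0 0 0.08;1 0 0 0 0.1"
}}

```text
clock: 12.75
eef_pos: [0.5725, 0.051, 0.0521]
tool_rot: [0.328, 0.945, 0.002, -0.001]
ft_force: [-1.0, 7.7, -3.3]
grip_width: 0.0129
grasp_force: 60.3
```

```bash
python3 s.py
```

```text
12.75 [0.5725 0.051  0.0521] F [-1.02  7.66 -3.31] M [1.332 0.179 0.102] tau6 -0.087 q6 0.756 cam 2.117
```

Request:
{"method": "send_rows", "body": {
  "motion": "1 0 0 0 0.02;1 0 0 0 0.04;1 0 0 0 0.06;1 0 0 0 0.08;1 0 0 0 0.1"
}}

```text
clock: 13.25
eef_pos: [0.5728, 0.0513, 0.0521]
tool_rot: [0.375, 0.927, 0.002, -0.001]
ft_force: [0.1, 7.6, -2.6]
grip_width: 0.0125
grasp_force: 60.3
```

```bash
python3 s.py
```

```text
13.25 [0.5728 0.0513 0.0521] F [ 0.13  7.59 -2.62] M [1.403 0.03  0.08 ] tau6 -0.085 q6 0.856 cam 2.217
```

Request:
{"method": "send_rows", "body": {
  "motion": "1 0.1 0.1 0 0.02;1 0.1 0.1 0 0.04;1 0.1 0.1 0 0.06;1 0.1 0.1 0 0.08;1 0.1 0.1 0 0.1"
}}

```text
clock: 13.75
eef_pos: [0.5729, 0.0514, 0.0521]
tool_rot: [0.422, 0.907, 0.002, -0.001]
ft_force: [-0.2, 7.5, -3.1]
grip_width: 0.0125
grasp_force: 60.2
```

```bash
python3 s.py
```

```text
13.75 [0.5729 0.0514 0.0521] F [-0.23  7.48 -3.12] M [1.221 0.011 0.1  ] tau6 -0.092 q6 0.958 cam 2.319
```

Request:
{"method": "send_rows", "body": {
  "motion": "1 0 0 0 0.02;1 0 0 0 0.04;1 0 0 0 0.06;1 0 0 0 0.08;1 0 0 0 0.1"
}}

```text
clock: 14.25
eef_pos: [0.5732, 0.0516, 0.0521]
tool_rot: [0.466, 0.885, 0.002, -0.001]
ft_force: [0.3, 6.7, -5.0]
grip_width: 0.0126
grasp_force: 60.2
```

```bash
python3 s.py
```

```text
14.25 [0.5732 0.0516 0.0521] F [ 0.27  6.68 -5.01] M [ 1.296 -0.098  0.063] tau6 -0.088 q6 1.058 cam 2.419
```

Request:
{"method": "send_rows", "body": {
  "motion": "1 0 0 0 0.02;1 0 0 0 0.04;1 0 0 0 0.06;1 0 0 0 0.08;1 0 0 0 0.1"
}}

```text
clock: 14.75
eef_pos: [0.5734, 0.0517, 0.0521]
tool_rot: [0.51, 0.86, 0.002, -0.001]
ft_force: [1.5, 6.8, -4.5]
grip_width: 0.0124
grasp_force: 60.1
```

```bash
python3 s.py
```

```text
14.75 [0.5734 0.0517 0.0521] F [ 1.51  6.83 -4.5 ] M [ 1.399 -0.235  0.116] tau6 -0.089 q6 1.158 cam 2.518
```

Request:
{"method": "send_rows", "body": {
  "motion": "1 0 0 0 0.02;1 0 0 0 0.04;1 0 0 0 0.06;1 0 0 0 0.08"
}}

```text
clock: 15.15
eef_pos: [0.5736, 0.0519, 0.0521]
tool_rot: [0.544, 0.839, 0.002, -0.001]
ft_force: [1.1, 8.7, -5.9]
grip_width: 0.0124
grasp_force: 60.0
```

```bash
python3 s.py
```

```text
15.15 [0.5736 0.0519 0.0521] F [ 1.14  8.74 -5.94] M [ 1.452 -0.293  0.107] tau6 -0.089 q6 1.238 cam 2.598
```

Request:
{"method": "send_rows", "body": {
  "motion": "1 0 0 0 0.02;1 0 0 0 0.04;1 0 0 0 0.06;1 0 0 0 0.08"
}}

```text
clock: 15.55
eef_pos: [0.5738, 0.0519, 0.0521]
tool_rot: [0.577, 0.817, 0.002, -0.001]
ft_force: [1.6, 7.6, -6.2]
grip_width: 0.0128
grasp_force: 60.0
```

```bash
python3 s.py
```

```text
15.55 [0.5738 0.0519 0.0521] F [ 1.59  7.55 -6.22] M [ 1.429 -0.425  0.094] tau6 -0.087 q6 1.318 cam 2.678
```

Request:
{"method": "send_rows", "body": {
  "motion": "1 0 0 0 0.02;1 0 0 0 0.04;1 0 0 0 0.06;1 0 0 0 0.08"
}}

```text
clock: 15.95
eef_pos: [0.574, 0.052, 0.0522]
tool_rot: [0.609, 0.793, 0.002, -0.001]
ft_force: [2.7, 8.2, -6.3]
grip_width: 0.0128
grasp_force: 59.9
```

```bash
python3 s.py
```

```text
15.95 [0.574  0.052  0.0522] F [ 2.71  8.25 -6.27] M [ 1.404 -0.495  0.066] tau6 -0.089 q6 1.398 cam 2.758
```

Request:
{"method": "send_rows", "body": {
  "motion": "1 0 0 0 0.02;1 0 0 0 0.04;1 0 0 0 0.06;1 0 0 0 0.08"
}}

```text
clock: 16.35
eef_pos: [0.5742, 0.052, 0.0521]
tool_rot: [0.641, 0.768, 0.002, -0.001]
ft_force: [4.0, 8.0, -6.2]
grip_width: 0.0126
grasp_force: 59.8
```

```bash
python3 s.py
```

```text
16.35 [0.5742 0.052  0.0521] F [ 4.05  7.96 -6.16] M [ 1.441 -0.558  0.066] tau6 -0.087 q6 1.478 cam 2.838
```

Request:
{"method": "send_rows", "body": {
  "motion": "1 0 0 0 0.02;1 0 0 0 0.04;1 0 0 0 0.06;1 0 0 0 0.08"
}}

```text
clock: 16.75
eef_pos: [0.5744, 0.0521, 0.0522]
tool_rot: [0.671, 0.742, 0.003, -0.001]
ft_force: [3.2, 8.8, -7.8]
grip_width: 0.0127
grasp_force: 59.8
```

```bash
python3 s.py
```

```text
16.75 [0.5744 0.0521 0.0522] F [ 3.18  8.77 -7.79] M [ 1.506 -0.623  0.116] tau6 -0.089 q6 1.558 cam 2.918
```

Request:
{"method": "send_rows", "body": {
  "motion": "1 0 0 0 0.02;1 0 0 0 0.04;1 0 0 0 0.06;1 0 0 0 0.08"
}}

```text
clock: 17.15
eef_pos: [0.5746, 0.0521, 0.0522]
tool_rot: [0.7, 0.714, 0.003, -0.0]
ft_force: [3.7, 7.6, -6.4]
grip_width: 0.0126
grasp_force: 59.7
```

```bash
python3 s.py
```

```text
17.15 [0.5746 0.0521 0.0522] F [ 3.7   7.59 -6.36] M [ 1.502 -0.747  0.14 ] tau6 -0.014 q6 1.638 cam 2.998
```

Request:
{"method": "send_rows", "body": {
  "motion": "1 0 0 0 0.015;1 0 0 0 0.03;1 0 0 0 0.04;1 0 0 0 0.04"
}}

```text
clock: 17.55
eef_pos: [0.5747, 0.052, 0.0522]
tool_rot: [0.714, 0.7, 0.003, -0.0]
ft_force: [3.8, 8.0, -7.5]
grip_width: 0.0124
grasp_force: 59.7
```

```bash
python3 s.py
```

```text
17.55 [0.5747 0.052  0.0522] F [ 3.77  7.96 -7.48] M [ 1.448 -0.792  0.148] tau6 0.187 q6 1.677 cam 3.037
```

Request:
{"method": "send_rows", "body": {
  "motion": "1 0 0 0 0.015;1 0 0 0 0.03;1 0 0 0 0.03;1 0 0 0 0.03"
}}

```text
clock: 17.95
eef_pos: [0.5748, 0.052, 0.0521]
tool_rot: [0.724, 0.69, 0.003, -0.0]
ft_force: [4.5, 7.0, -8.1]
grip_width: 0.0124
grasp_force: 59.7
```

```bash
python3 s.py;python3 -c "
from h import *
for i in range(3): vision.camera('top'); print(bot.get_obs()['ft_torque'][2],bot.get_obs()['tau'][5])"
```

```text
17.95 [0.5748 0.052  0.0521] F [ 4.53  6.98 -8.13] M [ 1.485 -0.796  0.182] tau6 0.197 q6 1.707 cam 3.067
0.19999547411186566 0.19683878403156996
0.21115431544898863 0.19694917369633913
0.18912351588280019 0.19683146383613348
```

Request:
{"method": "send_rows", "body": {
  "motion": "1 0 0 0 0.01;1 0 0 0 0.02;1 0 0 0 0.03;1 0 0 0 0.03"
}}

```text
clock: 18.5
eef_pos: [0.5749, 0.052, 0.0522]
tool_rot: [0.734, 0.679, 0.003, -0.0]
ft_force: [5.0, 7.5, -7.1]
grip_width: 0.0126
grasp_force: 59.7
```

```bash
python3 s.py;python3 -c "
from h import *
for i in range(3): vision.camera('top'); print(bot.get_obs()['ft_torque'][2],bot.get_obs()['tau'][5])"
```

```text
18.5 [0.5749 0.052  0.0522] F [ 5.01  7.51 -7.08] M [ 1.455 -0.814  0.298] tau6 0.327 q6 1.737 cam 3.097
0.24863280506075455 0.2964344993233681
0.2697107350715299 0.2917140629142523
0.2500591397447819 0.29170503839850426
```

Request:
{"method": "send_rows", "body": {
  "motion": "1 0 0 0 0.01;1 0 0 0 0.01;1 0 0 0 0.01"
}}

```text
clock: 18.95
eef_pos: [0.5749, 0.052, 0.0522]
tool_rot: [0.738, 0.675, 0.003, -0.0]
ft_force: [5.2, 7.4, -7.1]
grip_width: 0.0127
grasp_force: 59.7
```

```bash
python3 s.py;python3 -c "
from h import *
for i in range(3): vision.camera('top'); print(bot.get_obs()['ft_torque'][2],bot.get_obs()['tau'][5])"
```

```text
18.95 [0.5749 0.052  0.0522] F [ 5.16  7.36 -7.06] M [ 1.465 -0.856  0.348] tau6 0.326 q6 1.747 cam 3.107
0.356525700550258 0.3262150101363659
0.3247788775521109 0.3262497950345278
0.3247748809229111 0.32629634253680706
```

Snug at about 0.33 N m. Release and lift.

Request:
{"method": "send_rows", "body": {
  "motion": "0.4 0 0 0 0;0 0 0 0 0;-0.4 0 0 0 0;-0.6 0 0 0 0;-0.6 0 0 -1 0"
}}

```text
clock: 19.6
eef_pos: [0.5717, 0.0492, 0.0614]
tool_rot: [0.738, 0.674, -0.001, -0.001]
ft_force: [-0.7, -0.5, 0.0]
grip_width: 0.0686
grasp_force: 0.0
```

Request:
{"method": "send_rows", "body": {
  "motion": "-0.6 0 0 -3 0;-0.6 0 0 -7 0;-0.6 0 0 -11 0;-0.6 0 0 -12 0;-0.6 0 0 -12 0"
}}

```text
clock: 20.1
eef_pos: [0.5746, 0.0497, 0.1854]
tool_rot: [0.738, 0.674, 0.002, 0.002]
ft_force: [-0.6, 0.3, -0.4]
grip_width: 0.0684
grasp_force: 0.0
```

```bash
python3 s.py; python3 -c "
from h import *
vision.camera('wrist');im=vision.camera('wrist'); cv2.imwrite('pics/w8.png',im[:,:,::-1])"
```

```text
20.1 [0.5746 0.0497 0.1854] F [-0.57  0.29 -0.36] M [-0.077 -0.056  0.035] tau6 0.0 q6 1.747 cam 3.109
```

View pics/w8.png

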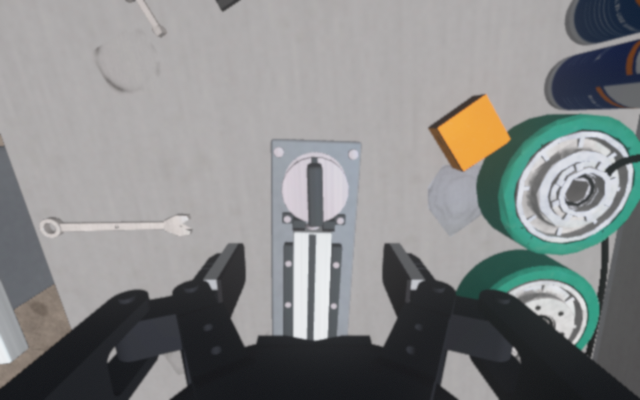

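The picture shows the bar aligned with the jig, the pointer at about (314,160), facing away from the rail, and the rail end against the stop posts at row 230. The arm is clear of everything.

```bash
python3 -c "
from workcell import workorder
print(workorder.job_done())"
```

```text
the job is handed in; nothing more can be done
None
```

The rail is clamped against its end stop: the cam was turned about 3.1 rad clockwise to roughly 0.3 N m and released, and the job was handed in at about 20 s on the robot's clock; the hand-in returned no verdict.

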